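# Load a dish into the dark chamber

### The arm

A 7-joint arm with a two-finger parallel gripper is mounted at the origin on a cart in front of the work surface, level with it; the furniture and walls round the work are solid. World frame = base frame: x ahead of the robot, y to its left, z up, the work surface at z = 0. Lengths are in mm, angles in rad, forces in N, time in s.
With the tool pointing down it reaches from about 400 to 875 mm from the base axis. Payload 4.4 kg.
Tool frame: the origin (TCP) lies between the finger pads; the fingertips stand ctrl.tips_ahead ahead of it and the grasp point (between the pads) lies 8 mm behind it (ctrl.tips_ahead is the distance from the TCP to the fingertips, in mm); z points along the fingers, y is the direction in which the jaws open and shut (so a half turn about z gives the same grasp; the last joint's range is limited). The gripper opens to 85 mm and grips with 20 to 120 N. Pads are 22 mm wide; open, the fingers measure 114 mm over their backs; the gripper's body (76 mm by 85 mm) begins 54 mm behind the grasp point. The pads swing forward as they close: fully open they stand 13 mm farther back than shut.
Start: joints at [-1.343, 0.628, 0.038, 1.517, -0.027, 0.996, -0.02], TCP at [188.211, 622.169, 242.313] pointing down, gripper open.
Joint ranges: [-3.06, 3.06], [-0.37, 2.12], [-1.25, 1.32], [0.18, 2.47], [-1.1, 4.24], [0.23, 1.98], [-2.94, 2.94]. Speed limits (rad/s): [2.57, 2.57, 3.14, 3.14, 3.14, 3.14, 3.14].

### API

Orientations are given as a unit quaternion [w, x, y, z].
In Python, from bench import get_obs, capture, hand_in, ctrl gives the robot as it stands.
- The arm moves only by the tool play_rows, never from a script. Its argument "commands" is a list of rows, each an object of numbers: "x", "y", "z": the shift along the tool's x, y, z in cm; "spin": the turn about the tool's z in rad. In form: [{"x": .., "y": .., "z": .., "spin": ..}, ...]. A call has 1 to 10 rows; each row shifts and turns the commanded pose from where the row before left it, along the tool's axes as they then stand; what a row does not reach is not made up. A row lasts 1/12 s, in which the tool goes at most 41.7 mm and 7.16 degrees, less where a joint would pass 70% of its speed; a pose out of reach is approached as far as the arm can. A call with a gripper value outside its range is refused whole. "gripper" is the gripper's target within -1 to 1 (shut at 1, half-way at 0, fully open at -1), set as the call begins (left out, the last holds). The fingers move at their own pace and stop on an object; the grip force is fixed at half the most. Time passes only in rows, so rows that do not move let the fingers close. It gives the time, the measured TCP pose, the force and the opening at its end, in the units of the state.
- get_obs(): the state, without advancing time (a new reading comes with each control period).
- capture(name): name is "scene" or "side" or "wrist"; returns a dict with "color" (384x512x3 uint8, blue, green, red), "depth" (384x512 float32, mm along the optical axis (not along the pixel's ray), 0 where there is no reading), "intrinsics" (3x3 intrinsics, pixels), "distortion" ([k1, k2, p1, p2, k3] as OpenCV has them; the pictures are not rectified), "rvec" (rotation vector, rad) and "tvec" (3), from world to camera coordinates, as OpenCV has them. Camera axes: x right, y down, z forward; pixel columns grow to the right and rows downward; lengths in mm; the calibration is good to about 2 mm. A picture is of the moment at which its call begins.
- hand_in(): hands the job in, once; it reports no verdict.
The state is a dict: "time_s": time; "joints": joint angles; "qd": joint speeds; "joint_efforts": joint torques, N m; "position": TCP position; "orientation": TCP orientation; "force": force on the tool from outside, world axes, zero at the start; "wrist_torque": the same for the moment, N m; "finger_gap": finger opening in mm.
Only numpy, scipy, OpenCV 4.12 (cv2) and the standard library are available. Lean on these libraries where they do the work, as an engineer would, in place of code of your own. Each camera call takes 0.05 s, during which the arm holds its last target.

### The job

Load the dish carrier into the dark-adaptation chamber: press the long bar beside the loading tray right down with one fingertip, which swings the spring lid open, and keep it down while the other fingertip pushes the carrier by its upright finger plate along the tray until its dish block is fully home against the back wall; then let the bar go, so that the lid springs shut behind the block, and take the hand away. Open the lid before the carrier reaches it, never run the carrier against the lid's front blade or let the blade down on it, and do not lift the carrier. Leave the vial, the dish and the filter ring near the chamber where they are.

Things in the scene. Friction and masses are not known exactly. Their poses are not given: they have to be found in the camera images.
- chamber: Dark-adaptation chamber, fixed: aluminium loading tray (x -156 to +62, y -40 to +50, top at z 3) whose far end carries a grey three-walled housing (walls to z 31) roofed by a black spring lid. Origin: on the bench, lane centre, under the shut lid's front face; x into the housing, y left, z up. Guide rails: inner faces y +-25, tops z 8, x -150 to 0. Lane as wide inside.
- back_stop (a point): Middle of the housing's back wall, the stop for the carrier's block: chamber (+56, 0, +10). The housing is 60 wide; the lid's top is at z 35, the capped round optics port on the lid reaches z 56.
- lid_hinge (a point): Point on the lid's hinge line at chamber (0, +40, +22). The hinge is a steel tube of radius 4 parallel to the chamber's x, between tray and press bar, from x -157 to +62, with bearings of radius 7 (up to z 29) at x -150, -18 and +57.
- carrier: Loose dish carrier, about 120 g, on the tray before the lid: grey block 50 (x) x 46 x 13 high with a small dish sunk in it, behind it a neck 20 wide and 3 thick that ends in an upright finger plate. Origin: centre of the block's underside, x the way it is pushed, z up. Fully home its origin is at chamber (+31, 0, +3); the block then lies wholly behind the lid's blade, the neck in its notch.
- plate_face (a point): On the carrier: middle of the finger plate's robot-side face, which is the one to push, at carrier (-79, 0, +12). The plate is 32 wide (y), 4 thick (x) and 24 high, so its top is 27 above the bench. With the carrier home this point is at chamber x -48.
- shutter (a joint): Hinge of lid, blade and press bar (one rigid piece). 0 = shut, 0.78 = bar level, 0.85 = hard stop. A spring shuts it as soon as it is let go; 2 to 5 N on the bar hold it open. From 0.60 up the block passes freely under the blade. Open, the lid stands over the housing only (chamber x >= 0), its free edge up to 82 above the bench.
- press_bar (a point): Aluminium press bar, 132 (x) x 26 (y) x 3, left of the tray and parallel to it, ribbed on top; covers chamber x -160 to -28, so a fingertip can slide along it while it stays down. This point: middle of its top face. Shut: at chamber (-94, +68, +32), face tilted 0.78 rad towards the lane, outer edge at z 42. Pressed level (0.78): at chamber (-94, +67, +10).
- lid_blade (a point): Front blade of the lid: black plate 53 wide (y), 3 thick (x), hanging across the lane from the lid down to 6 above the bench, with a notch 26 wide and 4 high for the carrier's neck. This point: middle of its lower edge, front face; chamber (0, 0, +6) when shut.
- spare_vial: Glass vial with a black screw cap, 23 wide, 56 high, standing on the bench right of the tray; leave it alone. Origin: centre of the underside.
- spare_dish: Empty shallow petri dish, 66 wide, 13 high, right of the housing; leave it alone. Origin: centre of the underside.
- filter_ring: Grey knurled filter ring with dark blue glass, 36 wide, 12 high, left of the housing; leave it alone. Origin: centre of the underside.

How it is judged:
By the outcome, as a careful person would: the job done as asked, in the order asked, and still so for the second after the job is handed in, with the robot touching nothing.
It also fails if it takes over 38 s, if anything falls off the work surface, if the arm or the gripper's body presses on something with over 40 N, if the wrist force passes 120 N, or if a joint passes its speed limit or range.

## Working session

There is one attempt and no reset: what is moved stays moved. The work goes in short steps, Python scripts to look and compute and a tool call to move; the robot and the scene stay as the last step left them, time stands still between calls to the robot, and variables do not carry over. Pictures are saved under pics/ and viewed, and the job is handed in when it is done.

Besides the shell and the picture viewer there is one more tool, called after ">>>" in YAML: its name, and indented under it one key for each argument. play_rows: Moves the arm, as the interface text tells. Its arguments: {"type":"object","properties":{"commands":{"type":"array","items":{"type":"object","properties":{"x":{"type":"number"},"y":{"type":"number"},"z":{"type":"number"},"spin":{"type":"number"}}}},"gripper":{"type":"number"}},"required":["commands"]}

```bash
ls; mkdir -p pics; python3 - <<'E'
from bench import get_obs, capture, ctrl
import cv2,numpy as np
o=get_obs()
for k in o: print(k,o[k])
print([a for a in dir(ctrl) if a[0]!='_'], ctrl.tips_ahead)
for n in ["scene","side","wrist"]:
    c=capture(n); cv2.imwrite(f"pics/{n}0.png",c["color"]); np.savez(f"{n}0.npz",**{k:np.array(v) for k,v in c.items()})
    R,_=cv2.Rodrigues(np.array(c["rvec"])); print(n,(-R.T@np.array(c["tvec"]).ravel()).round(), R[2].round(2), c["intrinsics"][0][0])
E
```

```text
pics
time_s 0.0
joints [-1.34280132  0.62932517  0.03845557  1.51841319 -0.02698801  0.99628583
 -0.0200023 ]
qd [ 0.00040611  0.0003155   0.00110088  0.00087877 -0.00089945  0.0009912
 -0.00119   ]
joint_efforts [ 3.04710147e-04 -5.63401723e+01  1.22659508e+00 -1.93440878e+01
  1.11251447e-02  1.03376553e-02 -1.25364870e-06]
position [188.03483729 621.55754901 241.38845136]
orientation [-1.18644241e-04  1.46373555e-01  9.89228926e-01 -9.49182941e-04]
force [0.30821416 0.16228461 0.01591715]
wrist_torque [-0.01397558 -0.01541614  0.00706694]
finger_gap 85.48898777468253
['PlanningError', 'tips_ahead'] 11.0
scene [ 227. -427.  707.] [ 0.45  0.47 -0.76] 428.2360488515954
side [304. 680. 427.] [ 0.4  -0.8  -0.45] 442.75948456491255
wrist [114. 646. 374.] [ 0.29 -0.09 -0.95] 329.7783712290137
```

View pics/scene0.png

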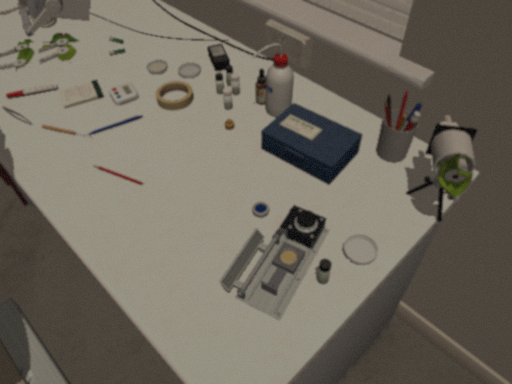

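View pics/side0.png

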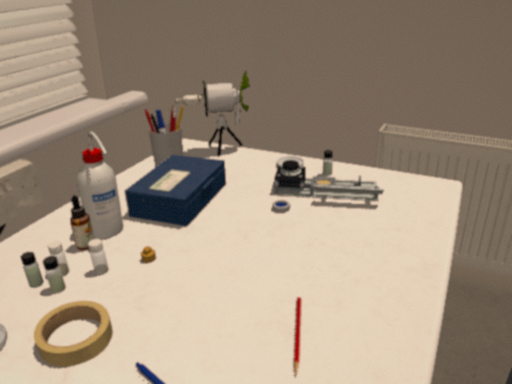

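View pics/wrist0.png

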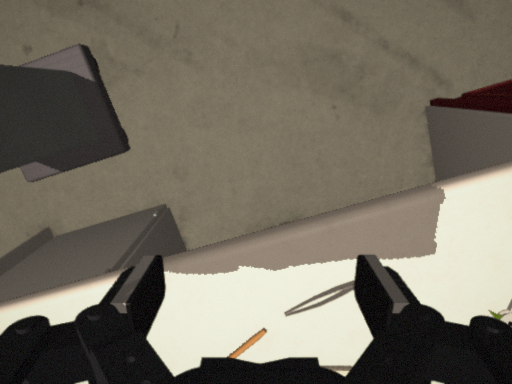

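The chamber lies in the scene view around pixels (220–330, 205–315), with the housing at (303,228), carrier block (288,258), press bar (243,260) and vial (324,270). The arm starts far off to the left. Next I enlarge that area.

```bash
cat > h.py <<'E'
import numpy as np,cv2
def load(n):
    return dict(np.load(n+".npz"))
def ray(c,uv):
    uv=np.array(uv,float).reshape(-1,1,2)
    p=cv2.undistortPoints(uv,c["intrinsics"],c["distortion"]).reshape(-1,2)
    R,_=cv2.Rodrigues(c["rvec"]); o=-R.T@c["tvec"].ravel()
    d=np.c_[p,np.ones(len(p))]@R
    return o,d
def onz(c,uv,z):
    o,d=ray(c,uv); return o+d*((np.asarray(z)-o[2])/d[:,2])[:,None]
def proj(c,P):
    return cv2.projectPoints(np.array(P,float).reshape(-1,1,3),c["rvec"],c["tvec"],c["intrinsics"],c["distortion"])[0].reshape(-1,2)
def depthpts(c):
    d=c["depth"];v,u=np.mgrid[:384,:512]
    p=cv2.undistortPoints(np.c_[u.ravel(),v.ravel()].astype(float).reshape(-1,1,2),c["intrinsics"],c["distortion"]).reshape(-1,2)
    R,_=cv2.Rodrigues(c["rvec"]); 
    X=(np.c_[p,np.ones(len(p))]*d.reshape(-1,1)-c["tvec"].ravel())@R
    return X.reshape(384,512,3)
E
python3 - <<'E'
import cv2
a=cv2.imread("pics/scene0.png")[195:325,205:385]; cv2.imwrite("pics/s0z.png",cv2.resize(a,None,fx=4.4,fy=4.4,interpolation=cv2.INTER_CUBIC))
a=cv2.imread("pics/side0.png")[140:220,260:400]; cv2.imwrite("pics/d0z.png",cv2.resize(a,None,fx=5.5,fy=5.5,interpolation=cv2.INTER_CUBIC))
E
```

```text
(no output)
```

View pics/s0z.png

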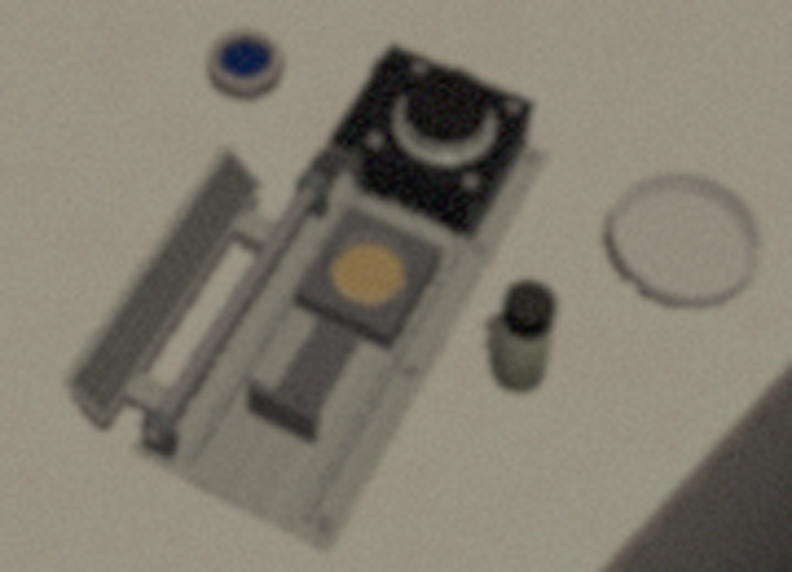

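View pics/d0z.png

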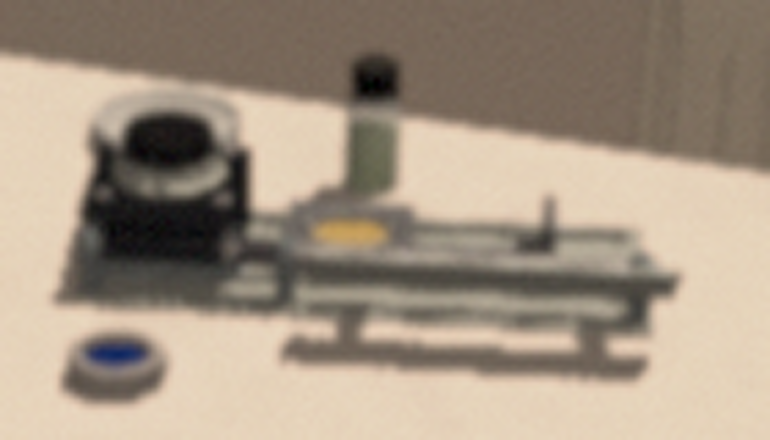

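```bash
cat > fit.py <<'E'
from h import *
from scipy.optimize import least_squares
s=load("scene0"); d=load("side0")
z=lambda l:np.array(l)/4.4+[205,195]
pts=[((-156,-40,3),(325,548)),((-156,50,3),(142,452)),((-160,77,41.5),(70,385)),((-28,77,41.5),(228,150)),((62,30,35),(393,48)),((62,-30,35),(530,100)),((0,-28,35),(470,235))]
P=np.array([p for p,_ in pts],float); UV=z([q for _,q in pts])
def T(p,X):
    c,sn=np.cos(p[2]),np.sin(p[2]); return np.c_[p[0]+c*X[:,0]-sn*X[:,1],p[1]+sn*X[:,0]+c*X[:,1],X[:,2]]
W=onz(s,UV,P[:,2]); print(W.round())
f=least_squares(lambda p:(proj(s,T(p,P))-UV).ravel(),[550,-150,0.3],loss='soft_l1',x_scale=[10,10,.1])
print(f.x); print(f.fun.reshape(-1,2).round(1))
print(proj(d,T(f.x,P)).round(1))
inv=lambda X:(lambda c,sn,D:np.c_[c*D[:,0]+sn*D[:,1],-sn*D[:,0]+c*D[:,1]])(np.cos(f.x[2]),np.sin(f.x[2]),X[:,:2]-f.x[:2])
# carrier block top corners z=16 (back-left,back-right,front..)
print("block",inv(onz(s,z([(348,208),(441,250),(298,297),(392,340)]),16)).round(1))
print("plate top",inv(onz(s,z([(250,385),(316,438)]),27)).round(1), inv(onz(s,z([(315,438)]),3)))
print("vial",inv(onz(s,z([(530,310)]),56)), "ring",inv(onz(s,z([(245,60)]),12)),"dish",inv(onz(s,z([(683,238)]),8)))
X=depthpts(s)[195:325,205:385].reshape(-1,3); C=inv(X)
for nm,(a,b,c,e) in dict(plate=(-150,-60,-16,16),).items():
    m=(C[:,0]>a)&(C[:,0]<b)&(C[:,1]>c)&(C[:,1]<e)&(X[:,2]>18); print(nm,m.sum(),np.c_[C,X[:,2]][m].round(0)[:60])
E
python3 fit.py
```

```text
[[ 464. -221.    3.]
 [ 441. -139.    3.]
 [ 429. -114.   42.]
 [ 553.  -77.   42.]
 [ 649.  -87.   35.]
 [ 669. -150.   35.]
 [ 596. -178.   35.]]
[ 6.02471356e+02 -1.39629417e+02  2.97753175e-01]
[[ 1.8  0.6]
 [-1.7  0.2]
 [-1.3  0.5]
 [-0.9 -1.1]
 [ 3.6  0.4]
 [ 0.3 -0.4]
 [ 0.3 -8.2]]
[[375.7 180. ]
 [379.2 198.8]
 [384.4 187.8]
 [316.7 184.9]
 [274.5 176.1]
 [277.8 164.8]
 [305.6 166.2]]
block [[-16.7  21.9]
 [-17.7 -23.1]
 [-67.   20.9]
 [-67.3 -23.2]]
plate top [[-118.4   16.5]
 [-126.9  -17.6]] [[-115.96998626  -11.99500761]]
vial [[-51.6197678  -74.06413581]] ring [[ 38.29050902 102.45213776]] dish [[  41.65476089 -112.84523606]]
plate 65 [[ -64.   15.   18.]
 [ -60.    3.   18.]
 [ -66.   -6.   18.]
 [ -66.  -14.   19.]
 [-116.   15.   26.]
 [-115.   14.   26.]
 [-118.   14.   26.]
 [-118.   13.   27.]
 [-117.   11.   28.]
 [-116.    9.   28.]
 [-118.   14.   23.]
 [-119.   12.   27.]
 [-118.   10.   27.]
 [-118.    8.   29.]
 [-116.    7.   26.]
 [-116.    6.   26.]
 [-119.   16.   19.]
 [-118.   14.   20.]
 [-118.   12.   22.]
 [-119.   10.   25.]
 [-119.    8.   26.]
 [-119.    6.   27.]
 [-119.    4.   29.]
 [-116.    3.   26.]
 [-117.    1.   29.]
 [-119.   12.   20.]
 [-120.    9.   22.]
 [-119.    8.   23.]
 [-119.    6.   25.]
 [-119.    4.   25.]
 [-118.    2.   27.]
 [-118.    1.   26.]
 [-117.   -1.   28.]
 [-117.   -3.   28.]
 [-120.    7.   21.]
 [-120.    5.   22.]
 [-118.    4.   21.]
 [-119.    2.   24.]
 [-118.    0.   24.]
 [-119.   -2.   27.]
 [-119.   -4.   28.]
 [-118.   -5.   28.]
 [-117.   -7.   29.]
 [-119.    4.   19.]
 [-119.    2.   20.]
 [-118.    0.   20.]
 [-119.   -2.   24.]
 [-119.   -4.   25.]
 [-118.   -6.   26.]
 [-118.   -7.   26.]
 [-117.   -9.   26.]
 [-116.  -11.   27.]
 [-120.   -0.   20.]
 [-119.   -2.   20.]
 [-118.   -4.   21.]
 [-120.   -6.   25.]
 [-119.   -8.   26.]
 [-120.  -10.   28.]
 [-119.  -12.   29.]
 [-119.   -6.   20.]]
```

>>> play_rows:
  commands:
    - {"x":-3.1,"y":-2.6}
    - {"x":-3.1,"y":-2.6}
    - {"x":-3.1,"y":-2.6}
    - {"x":-3.1,"y":-2.6}
    - {"x":-3.1,"y":-2.6}
    - {"x":-3.1,"y":-2.6}
    - {"x":-3.1,"y":-2.6}
    - {"x":-3.1,"y":-2.6}
    - {"x":-3.1,"y":-2.6}
    - {"x":-3.1,"y":-2.6}
  gripper: -0.35

```text
invalid input
```

>>> play_rows:
  commands:
    - {"x":-3.1,"y":-2.6,"z":0,"spin":0}
    - {"x":-3.1,"y":-2.6,"z":0,"spin":0}
    - {"x":-3.1,"y":-2.6,"z":0,"spin":0}
    - {"x":-3.1,"y":-2.6,"z":0,"spin":0}
    - {"x":-3.1,"y":-2.6,"z":0,"spin":0}
    - {"x":-3.1,"y":-2.6,"z":0,"spin":0}
    - {"x":-3.1,"y":-2.6,"z":0,"spin":0}
    - {"x":-3.1,"y":-2.6,"z":0,"spin":0}
    - {"x":-3.1,"y":-2.6,"z":0,"spin":0}
    - {"x":-3.1,"y":-2.6,"z":0,"spin":0}
  gripper: -0.35

```text
time_s: 0.98
position: [410.2, 281.7, 242.3]
orientation: [-0.0, 0.146, 0.989, -0.0]
force: [0.3, 1.2, 0.2]
finger_gap: 58.1
```

>>> play_rows:
  commands:
    - {"x":-1.5,"y":-3.7,"z":0,"spin":0}
    - {"x":-1.5,"y":-3.7,"z":0,"spin":0}
    - {"x":-1.5,"y":-3.7,"z":0,"spin":0}
    - {"x":-1.5,"y":-3.7,"z":0,"spin":0}
    - {"x":-1.5,"y":-3.7,"z":0,"spin":0}
    - {"x":-1.5,"y":-3.7,"z":0,"spin":0}
    - {"x":-1.5,"y":-3.7,"z":0,"spin":0}
    - {"x":-1.5,"y":-3.7,"z":0,"spin":0}
    - {"x":-1.5,"y":-3.7,"z":0,"spin":0}
    - {"x":-1.5,"y":-3.7,"z":0,"spin":0}

```text
time_s: 1.82
position: [445.7, -116.0, 242.3]
orientation: [0.0, 0.146, 0.989, 0.0]
force: [1.5, 0.2, 0.1]
finger_gap: 57.6
```

>>> play_rows:
  commands:
    - {"x":0,"y":0,"z":0,"spin":-0.118}
    - {"x":0,"y":0,"z":0,"spin":-0.118}
    - {"x":0,"y":0,"z":0,"spin":-0.118}
    - {"x":0,"y":0,"z":0,"spin":-0.118}
    - {"x":0,"y":0,"z":0,"spin":-0.118}
    - {"x":0,"y":0,"z":0,"spin":0}

```text
time_s: 2.32
position: [445.9, -114.1, 242.2]
orientation: [-0.0, -0.149, 0.989, 0.0]
force: [-0.6, 0.6, -1.3]
finger_gap: 57.4
```

```bash
python3 - <<'E'
from bench import get_obs, capture, ctrl
import cv2,numpy as np
o=get_obs()
for k in ["time_s","joints","position","orientation","force","finger_gap"]: print(k,np.round(o[k],3))
print(ctrl.tips_ahead)
for n in ["scene","wrist"]:
    c=capture(n); np.savez(f"{n}1.npz",**{k:np.array(v) for k,v in c.items()})
    a=c["color"]
    cv2.imwrite(f"pics/{n}1.png",cv2.resize(a,(800,600),interpolation=cv2.INTER_CUBIC) if n=="wrist" else cv2.resize(a[180:325,200:385],None,fx=4.1,fy=4.1,interpolation=cv2.INTER_CUBIC))
E
```

```text
time_s 2.317
joints [ 0.209  0.361 -0.026  2.025  0.013  0.756  2.045]
position [ 445.87  -114.126  242.193]
orientation [-0.    -0.149  0.989  0.   ]
force [-0.619  0.559 -1.254]
finger_gap 57.429
11.0
```

View pics/wrist1.png

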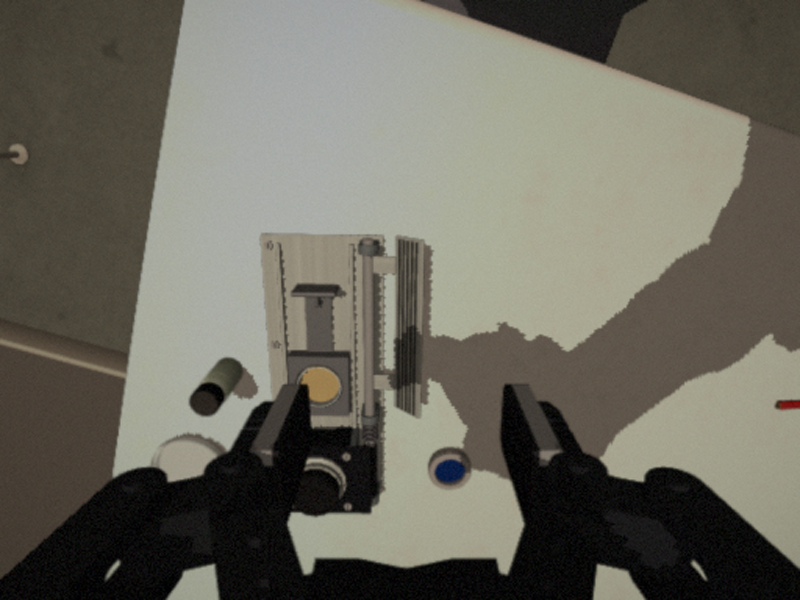

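View pics/scene1.png

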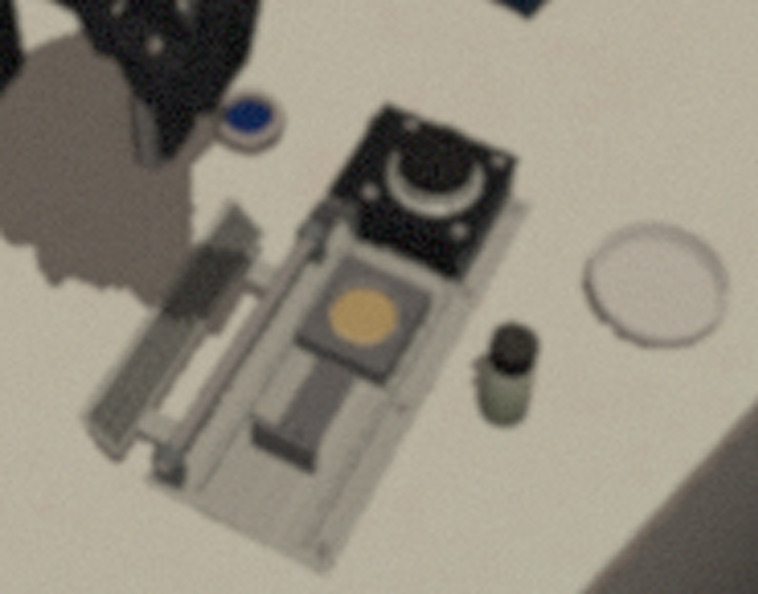

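Wrist view: tray front edge is at row 234 (columns 261–383), plate at (318,290), block at (320,382), and bar at columns 397–423, rows 237–415. The carrier lies straight in the lane. I'll refit the chamber pose jointly from both views.

```bash
cat > fit2.py <<'E'
from h import *
from scipy.optimize import least_squares
s=load("scene1"); w=load("wrist1")
zs=lambda l:np.array(l)/4.1+[200,180]
zw=lambda l:(np.array(l)+.5)/1.5625-.5
S=[((-156,-40,3),(325,573)),((-156,50,3),(148,480)),((-160,77.2,41.5),(85,420)),((-28,77.2,41.5),(236,202)),((62,30,35),(388,106)),((62,-30,35),(516,157))]
Wp=[((-156,-40,3),(261,234)),((-160,77.2,41.5),(423,240)),((-28,77.2,41.5),(420,416)),((-160,58.8,23),(397,237)),((-28,58.8,23),(395,408))]
PS,US=np.array([p for p,_ in S],float),zs([q for _,q in S]); PW,UW=np.array([p for p,_ in Wp],float),zw([q for _,q in Wp])
def T(p,X):
    X=np.atleast_2d(np.array(X,float));c,sn=np.cos(p[2]),np.sin(p[2]); return np.c_[p[0]+c*X[:,0]-sn*X[:,1],p[1]+sn*X[:,0]+c*X[:,1],X[:,2]]
def inv(p,X):
    c,sn=np.cos(p[2]),np.sin(p[2]);D=X[:,:2]-p[:2]; return np.c_[c*D[:,0]+sn*D[:,1],-sn*D[:,0]+c*D[:,1]]
def fit(use):
    fun=lambda p:np.r_[(proj(s,T(p,PS))-US).ravel()*('s' in use),(proj(w,T(p,PW))-UW).ravel()*('w' in use)]
    return least_squares(fun,[600,-140,.3],loss='soft_l1',x_scale=[10,10,.1])
if __name__=="__main__":
    for u in ["s","w","sw"]:
        f=fit(u); print(u,f.x.round(3)); print(f.fun.reshape(-1,2).round(1).tolist())
    p=f.x
    print("plate w",inv(p,onz(w,zw([(292,291),(341,291)]),27)).round(1),"block w",inv(p,onz(w,zw([(289,353),(350,352),(350,412)]),16)).round(1))
    for n,c in (("s",s),("w",w)):
        X=depthpts(c).reshape(-1,3);C=inv(p,X)
        m=(abs(C[:,0]+118)<15)&(abs(C[:,1])<20)&(X[:,2]>20)&(X[:,2]<32); print(n,m.sum(),C[m].min(0),C[m].max(0),np.median(C[m],0))
        m=(abs(C[:,0]+94)<50)&(abs(C[:,1]-68)<20)&(X[:,2]>15)&(X[:,2]<50); print(np.median(np.c_[C,X[:,2]][m],0))
        m=(abs(C[:,0]+94)<50)&(abs(C[:,1]-40)<10)&(X[:,2]>15)&(X[:,2]<50); print('tube',np.median(np.c_[C,X[:,2]][m],0))
    # fingertips in scene: project
    q=(452,-110)
E
python3 fit2.py
```

```text
s [ 6.03031e+02 -1.39874e+02  2.94000e-01]
[[1.4, 0.2], [-0.5, 0.5], [-1.1, 0.1], [-1.4, -1.5], [3.7, 0.4], [0.3, -1.0], [-0.0, 0.0], [-0.0, -0.0], [-0.0, 0.0], [-0.0, -0.0], [-0.0, -0.0]]
w [ 6.02382e+02 -1.35253e+02  2.83000e-01]
[[-0.0, -0.0], [-0.0, -0.0], [-0.0, -0.0], [-0.0, -0.0], [0.0, -0.0], [-0.0, -0.0], [-0.1, 0.2], [0.6, 0.3], [-0.1, 2.2], [-0.5, -1.2], [0.1, -0.8]]
sw [ 6.02259e+02 -1.36183e+02  2.83000e-01]
[[-1.4, -1.1], [-2.8, -1.1], [-3.4, -1.8], [-3.0, -2.7], [2.5, -0.4], [-1.2, -1.6], [-1.0, -0.1], [-0.3, -0.1], [-0.9, 1.9], [-1.4, -1.6], [-0.6, -1.1]]
plate w [[-120.   -13.2]
 [-120.4   21.3]] block w [[-68.1 -20.7]
 [-69.5  25.4]
 [-18.7  24.2]]
s 58 [-121.61833119  -17.05552787] [-115.98322462   13.23375621] [-119.0874662    -2.49562996]
[-97.12606661  64.52035477  32.66074623]
tube [-96.24365524  36.79747705  24.92119079]
w 141 [-120.43109412  -14.47190946] [-116.20890733   17.21531129] [-119.06584747    1.32975677]
[-97.29019771  67.89265118  33.29475603]
tube [-98.46244168  41.09212244  25.43337528]
```

>>> play_rows:
  commands:
    - {"x":0.17,"y":-0.82,"z":3,"spin":0.012}
    - {"x":0.17,"y":-0.82,"z":3,"spin":0}
    - {"x":0.17,"y":-0.82,"z":3,"spin":0}
    - {"x":0.17,"y":-0.82,"z":3,"spin":0}
    - {"x":0,"y":0,"z":0,"spin":0}
    - {"x":0,"y":0,"z":0,"spin":0}

```text
time_s: 2.92
position: [447.7, -147.3, 121.5]
orientation: [-0.002, -0.14, 0.99, 0.001]
force: [-0.0, -0.1, -0.1]
finger_gap: 57.7
```

```bash
cat > snap.py <<'E'
from bench import get_obs, capture, ctrl
import cv2,numpy as np,sys
i=sys.argv[1]
o=get_obs()
for k in ["time_s","position","orientation","force","finger_gap"]: print(k,np.round(o[k],3))
for n in sys.argv[2:]:
    c=capture(n); np.savez(f"{n}{i}.npz",**{k:np.array(v) for k,v in c.items()})
    a=c["color"]
    if n=="wrist": a=cv2.resize(a,(800,600),interpolation=cv2.INTER_CUBIC)
    elif n=="scene": a=cv2.resize(a[180:325,200:385],None,fx=4.1,fy=4.1,interpolation=cv2.INTER_CUBIC)
    else: a=cv2.resize(a[120:230,250:410],None,fx=5,fy=5,interpolation=cv2.INTER_CUBIC)
    cv2.imwrite(f"pics/{n}{i}.png",a)
E
python3 snap.py 2 wrist scene side
```

```text
time_s 2.917
position [ 447.745 -147.294  121.457]
orientation [-0.002 -0.14   0.99   0.001]
force [-0.014 -0.087 -0.112]
finger_gap 57.692
```

View pics/wrist2.png

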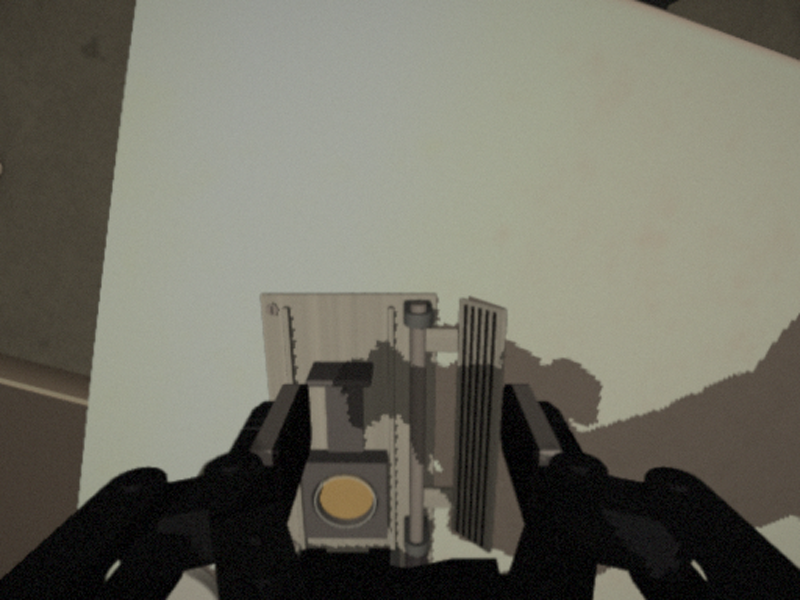

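View pics/scene2.png

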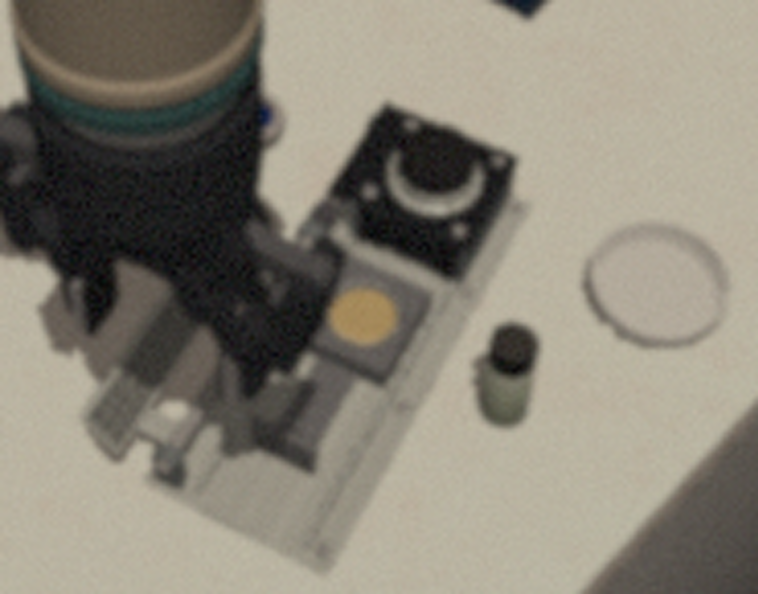

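View pics/side2.png

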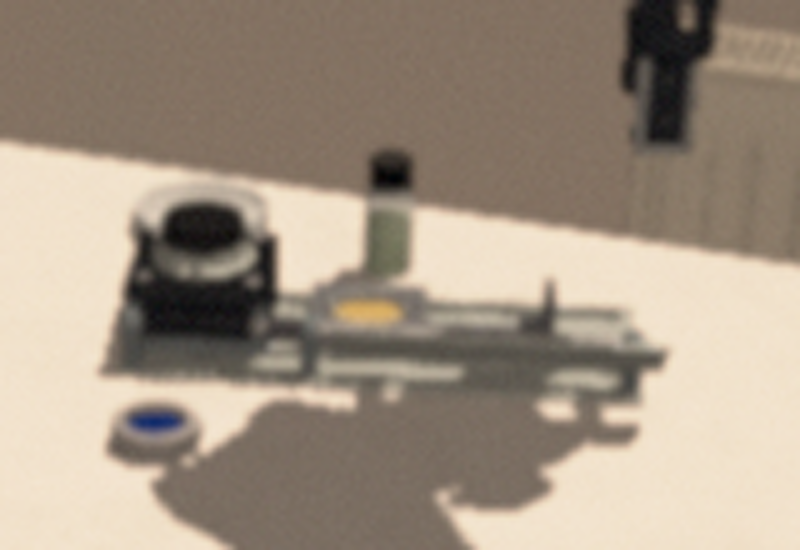

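```bash
cat > fit3.py <<'E'
import fit2
from fit2 import *
fit2.w=w=load("wrist2")
Wp=[((-156,-40,3),(262,294)),((-156,50,3),(437,294)),((-160,77.2,41.5),(507,310)),((-28,77.2,41.5),(491,550)),((-160,58.8,23),(459,297))]
fit2.PW,fit2.UW=np.array([p for p,_ in Wp],float),zw([q for _,q in Wp])
f=fit("w");p=f.x;print(p.round(3),f.fun.reshape(-1,2)[6:].round(1).tolist())
print("plate",inv(p,onz(w,zw([(307,384),(373,386),(312,362),(374,362)]),[27,27,27,27])).round(1))
print("block",inv(p,onz(w,zw([(302,458),(389,452)]),16)).round(1))
X=depthpts(w).reshape(-1,3);C=inv(p,X)
m=(abs(C[:,0]+118)<15)&(abs(C[:,1])<25)&(X[:,2]>20)&(X[:,2]<32); print(m.sum(),C[m].min(0),C[m].max(0),np.median(C[m],0))
m=(abs(C[:,0]+120)<25)&(abs(C[:,1]-40)<10)&(X[:,2]>22)&(X[:,2]<50); print('tube',np.median(np.c_[C,X[:,2]][m],0))
m=(abs(C[:,0]+120)<30)&(abs(C[:,1]-68)<20)&(X[:,2]>15)&(X[:,2]<50); print('bar',np.median(np.c_[C,X[:,2]][m],0), np.percentile(np.c_[C,X[:,2]][m],[2,98],axis=0))
from scipy.spatial.transform import Rotation as Ro
q=np.array([-0.002,-0.14,0.99,0.001]);R=Ro.from_quat(q[[1,2,3,0]]).as_matrix();t=np.array([447.7,-147.3,121.5])
print("tool yaw",np.arctan2(-R[0,1],R[1,1]), "tcp in chamber",inv(p,t[None]))
for tz in (0,5,11): print(tz,[(((proj(w,[t+R@[ax,sy*28.8,tz]])+.5)*1.5625-.5)).round(0).tolist() for ax in(11,-11) for sy in(-1,1)])
# finger depth points
for n in ("side2","scene2"):
    c=load(n);X=depthpts(c).reshape(-1,3);L=(X-t)@R
    m=(abs(L[:,0])<20)&(abs(L[:,1])<60)&(L[:,2]>-40)&(L[:,2]<25)
    print(n,m.sum(),L[m].max(0),L[m].min(0)); mm=m&(L[:,2]>-12)
    print(np.percentile(L[mm],[5,50,95],axis=0).round(1))
E
python3 fit3.py
```

```text
[ 6.02587e+02 -1.35145e+02  2.85000e-01] [[-0.8, -0.0], [0.7, -0.3], [-0.4, -0.5], [0.1, 2.2], [0.4, 0.1]]
plate [[-117.4  -14.5]
 [-116.3   17.6]
 [-129.   -11.4]
 [-129.    18.3]]
block [[-68.2 -22.2]
 [-71.9  24.5]]
335 [-121.15029624  -14.74190292] [-116.2476934    16.45795531] [-119.68642603    0.73186615]
tube [-125.82736806   40.07713874   25.4129216 ]
bar [-124.67923533   67.36242706   33.57424346] [[-148.79361349   50.24028429   23.95733071]
 [ -91.45099463   77.2216331    41.79967171]]
tool yaw 0.2809605803836679 tcp in chamber [[-152.05195143   31.90459998]]
0 [[[299.0, 386.0]], [[502.0, 387.0]], [[304.0, 453.0]], [[498.0, 454.0]]]
5 [[[302.0, 379.0]], [[499.0, 379.0]], [[307.0, 444.0]], [[495.0, 444.0]]]
11 [[[306.0, 370.0]], [[496.0, 370.0]], [[310.0, 433.0]], [[492.0, 434.0]]]
side2 317 [10.16380516 46.788403    3.80434096] [-13.12892654 -38.44408695 -39.17623209]
[[-12.5 -29.9 -11. ]
 [ -4.8  35.4  -5. ]
 [  8.8  43.    3. ]]
scene2 337 [12.33249501 48.90068016  5.90810292] [-11.79014043 -47.43608343 -39.96804361]
[[ -8.1 -43.2 -11.1]
 [  5.8  27.1  -5.4]
 [ 10.3  33.9   2.8]]
```

Fingertips sit about 3–4 mm ahead of the TCP at this opening. The plate face is at chamber x ≈ -121, with the hand at (-152, 32). I'll shift forward 10 mm over the bar and go down to just above it.

>>> play_rows:
  commands:
    - {"x":-0.25,"y":0,"z":1.8,"spin":0}
    - {"x":-0.25,"y":0,"z":1.8,"spin":0}
    - {"x":-0.25,"y":0,"z":1.8,"spin":0}
    - {"x":-0.25,"y":0,"z":1.8,"spin":0}
    - {"x":0,"y":0,"z":0,"spin":0}
    - {"x":0,"y":0,"z":0,"spin":0}

```text
time_s: 3.57
position: [458.9, -144.2, 51.3]
orientation: [0.0, -0.142, 0.99, -0.0]
force: [1.2, 0.2, 0.2]
finger_gap: 57.6
```

```bash
python3 snap.py 3 scene side wrist
```

```text
time_s 3.567
position [ 458.946 -144.241   51.296]
orientation [ 0.    -0.142  0.99  -0.   ]
force [1.162 0.152 0.201]
finger_gap 57.596
```

View pics/scene3.png

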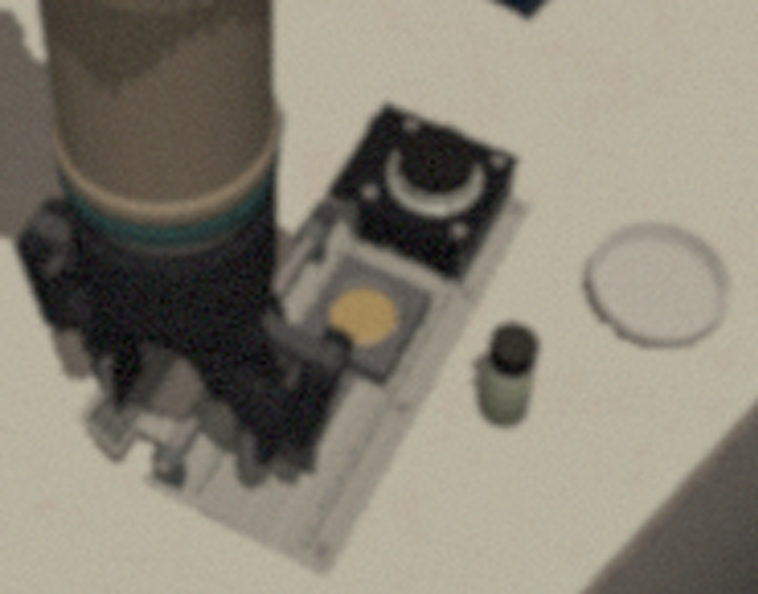

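View pics/side3.png

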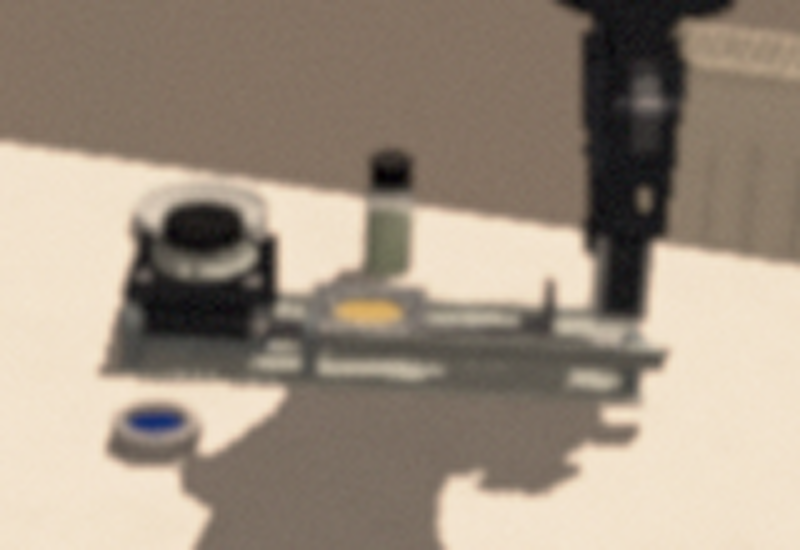

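View pics/wrist3.png

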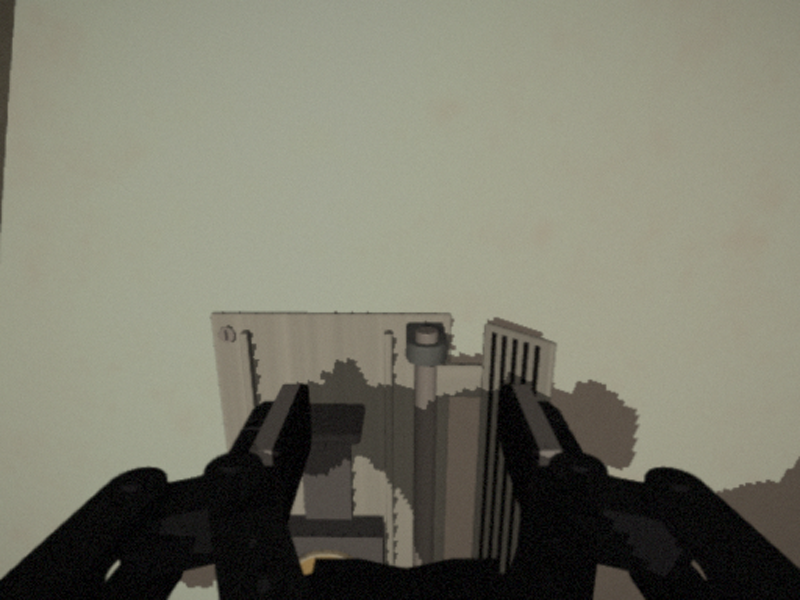

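>>> play_rows:
  commands:
    - {"x":0,"y":0,"z":0.5,"spin":0}
    - {"x":0,"y":0,"z":0.5,"spin":0}
    - {"x":0,"y":0,"z":0.5,"spin":0}
    - {"x":0,"y":0,"z":0.5,"spin":0}
    - {"x":0,"y":0,"z":0.5,"spin":0}
    - {"x":0,"y":0,"z":0,"spin":0}

```text
time_s: 4.22
position: [458.7, -144.8, 24.4]
orientation: [0.0, -0.142, 0.99, -0.0]
force: [1.5, 0.0, 2.3]
finger_gap: 57.7
```

```bash
python3 snap.py 4 scene side wrist
```

```text
time_s 4.217
position [ 458.702 -144.771   24.43 ]
orientation [ 0.    -0.142  0.99  -0.   ]
force [1.515 0.022 2.343]
finger_gap 57.736
```

View pics/side4.png

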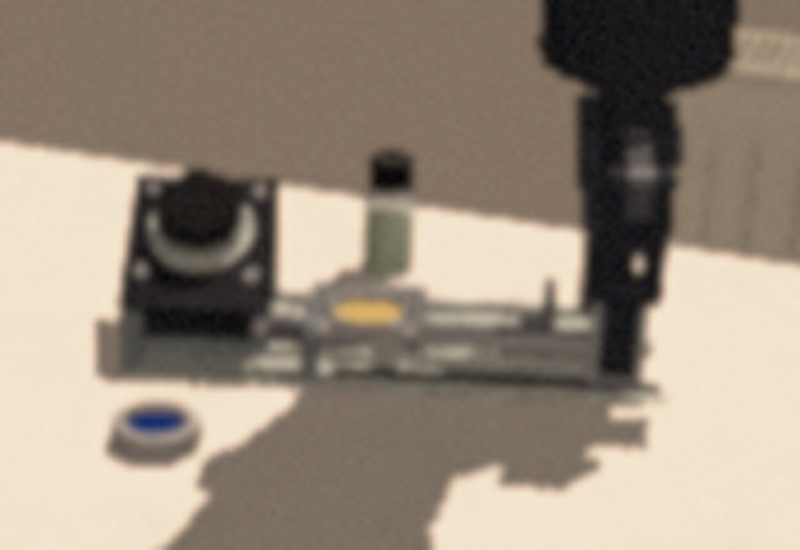

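View pics/wrist4.png

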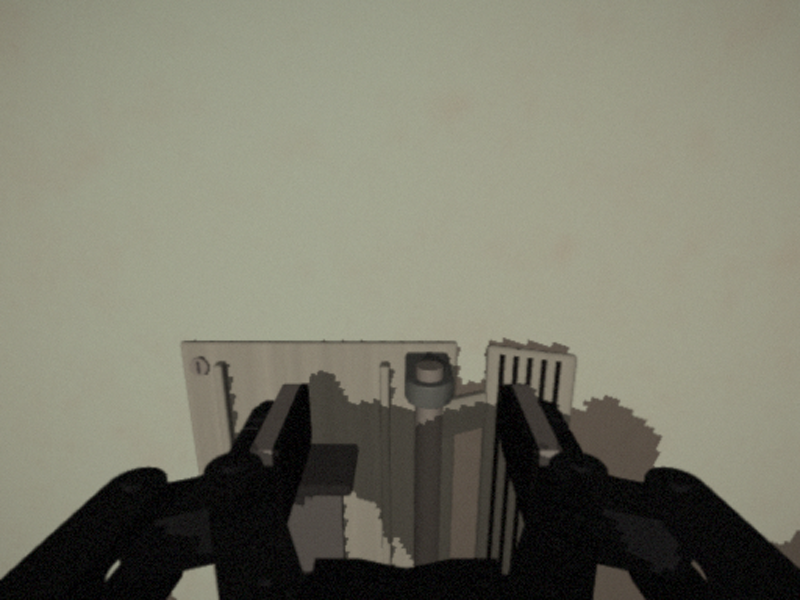

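The lid swings open as the bar goes down (2.3 N), and the finger is behind the plate. I'll keep pressing.

>>> play_rows:
  commands:
    - {"x":0,"y":0,"z":0.4,"spin":0}
    - {"x":0,"y":0,"z":0.3,"spin":0}
    - {"x":0,"y":0,"z":0.3,"spin":0}
    - {"x":0,"y":0,"z":0,"spin":0}
    - {"x":0,"y":0,"z":0,"spin":0}

```text
time_s: 4.78
position: [459.3, -146.4, 16.1]
orientation: [0.0, -0.141, 0.99, -0.001]
force: [0.5, -3.4, 5.3]
finger_gap: 57.4
```

```bash
python3 snap.py 5 scene side wrist
```

```text
time_s 4.783
position [ 459.26  -146.401   16.122]
orientation [ 0.    -0.141  0.99  -0.001]
force [ 0.528 -3.406  5.293]
finger_gap 57.414
```

View pics/side5.png

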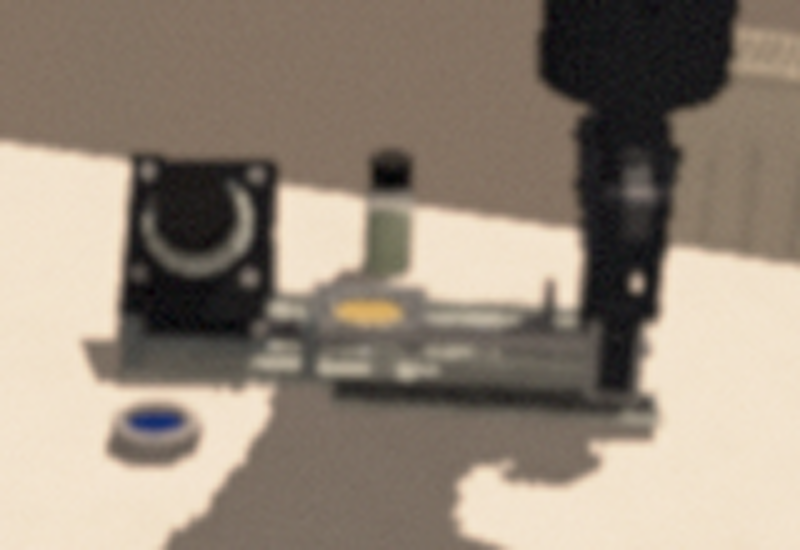

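View pics/scene5.png

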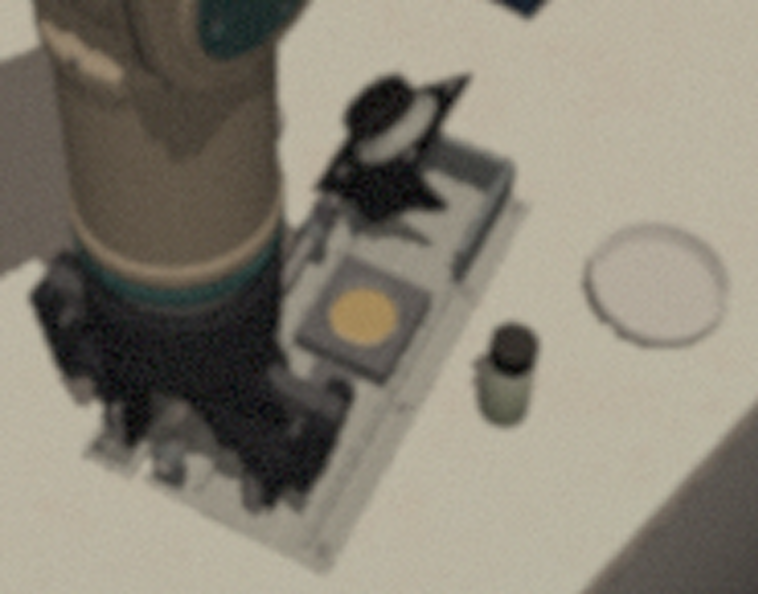

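>>> play_rows:
  commands:
    - {"x":0,"y":0,"z":0.2,"spin":0}
    - {"x":0,"y":0,"z":0.1,"spin":0}
    - {"x":0,"y":0,"z":0,"spin":0}

```text
time_s: 5.18
position: [459.5, -146.9, 14.1]
orientation: [0.0, -0.141, 0.99, -0.001]
force: [-0.6, -4.3, 17.3]
finger_gap: 57.2
```

>>> play_rows:
  commands:
    - {"x":0,"y":0,"z":-0.1,"spin":0}
    - {"x":0,"y":0,"z":0,"spin":0}

```text
time_s: 5.35
position: [459.4, -146.8, 14.8]
orientation: [0.0, -0.141, 0.99, -0.001]
force: [0.3, -4.8, 7.9]
finger_gap: 57.3
```

```bash
python3 snap.py 6 scene side wrist; python3 - <<'E'
from fit2 import *
p=np.array([602.587,-135.145,.285])
for n in ("side6","scene6","wrist6"):
    c=load(n);X=depthpts(c).reshape(-1,3);C=np.c_[inv(p,X),X[:,2]]
    m=(abs(C[:,0]+80)<48)&(abs(C[:,1]-67)<11)&(C[:,2]<30)&(C[:,2]>5)
    if m.sum()>5:
        A=np.c_[C[m][:,1]-67,np.ones(m.sum())]; print(n,m.sum(),np.linalg.lstsq(A,C[m][:,2],rcond=None)[0],np.percentile(C[m],[5,50,95],axis=0).round(1).tolist())
    m=(C[:,0]>0)&(C[:,0]<60)&(C[:,1]<60)&(C[:,1]>-20)&(C[:,2]>38)&(C[:,2]<110)
    print("lid",m.sum(),np.percentile(C[m],[1,50,99],axis=0).round(1).tolist() if m.sum() else 0)
E
```

```text
time_s 5.35
position [ 459.413 -146.771   14.773]
orientation [ 0.    -0.141  0.99  -0.001]
force [ 0.316 -4.777  7.891]
finger_gap 57.253
side6 286 [-0.10206947  7.74147724] [[-123.1, 57.2, 5.8], [-80.1, 67.8, 7.7], [-37.4, 76.7, 9.5]]
lid 784 [[0.7, 0.9, 38.4], [28.3, 32.5, 65.5], [59.3, 47.5, 84.5]]
scene6 11 [-0.18800904  7.97003391] [[-126.8, 56.5, 7.1], [-123.1, 58.6, 9.4], [-119.5, 62.6, 11.4]]
lid 563 [[0.1, -14.1, 39.0], [18.3, 16.8, 75.3], [58.7, 42.0, 86.4]]
wrist6 1350 [-0.09280341  8.48913095] [[-123.9, 56.5, 8.0], [-101.9, 60.9, 9.0], [-84.7, 66.8, 10.1]]
lid 0 0
```

View pics/side6.png

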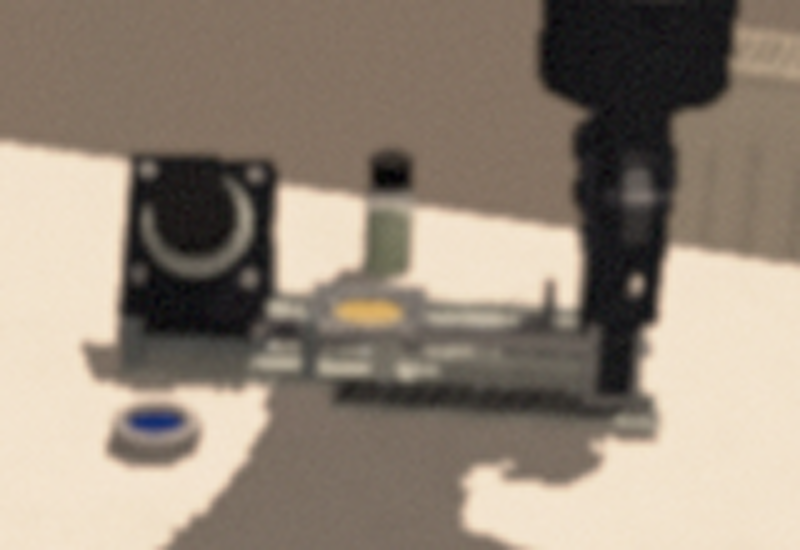

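View pics/wrist6.png

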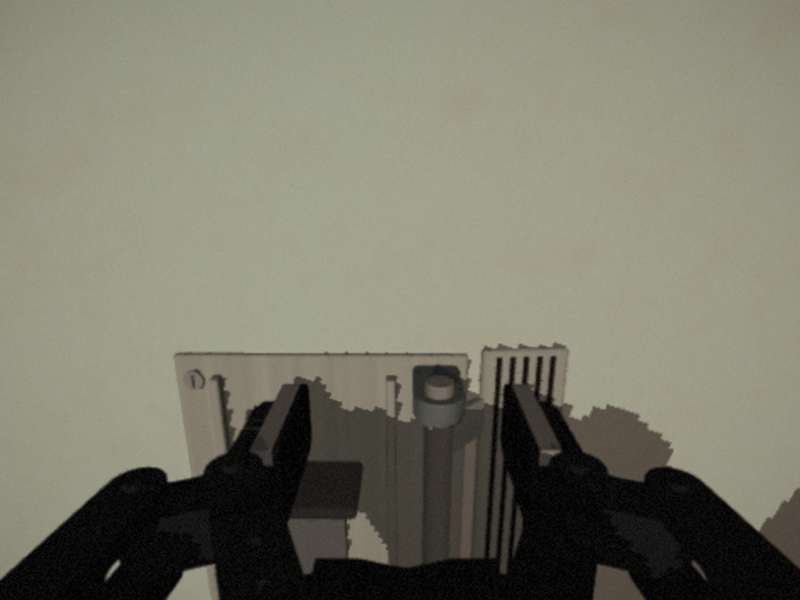

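Bar depth points read z≈8 with a slope of -0.1, so it is on the hard stop with the lid fully up (7.9 N). The hand is at chamber (-141, 29). Next I'll push along the tray with a 2 mm left correction.

>>> play_rows:
  commands:
    - {"x":-0.3,"y":0.1,"z":0,"spin":0}
    - {"x":-0.4,"y":0.1,"z":0,"spin":0}
    - {"x":-0.4,"y":0,"z":0,"spin":0}
    - {"x":-0.4,"y":0,"z":0,"spin":0}
    - {"x":-0.4,"y":0,"z":0,"spin":0}
    - {"x":-0.4,"y":0,"z":0,"spin":0}
    - {"x":-0.4,"y":0,"z":0,"spin":0}
    - {"x":-0.4,"y":0,"z":0,"spin":0}
    - {"x":-0.3,"y":0,"z":0,"spin":0}
    - {"x":0,"y":0,"z":0,"spin":0}

```text
time_s: 6.33
position: [485.0, -134.2, 13.8]
orientation: [-0.006, -0.142, 0.99, 0.0]
force: [-8.7, -1.8, 14.2]
finger_gap: 57.6
```

```bash
python3 snap.py 7 scene side
```

```text
time_s 6.333
position [ 485.029 -134.22    13.825]
orientation [-0.006 -0.142  0.99   0.   ]
force [-8.726 -1.765 14.25 ]
finger_gap 57.591
```

View pics/side7.png

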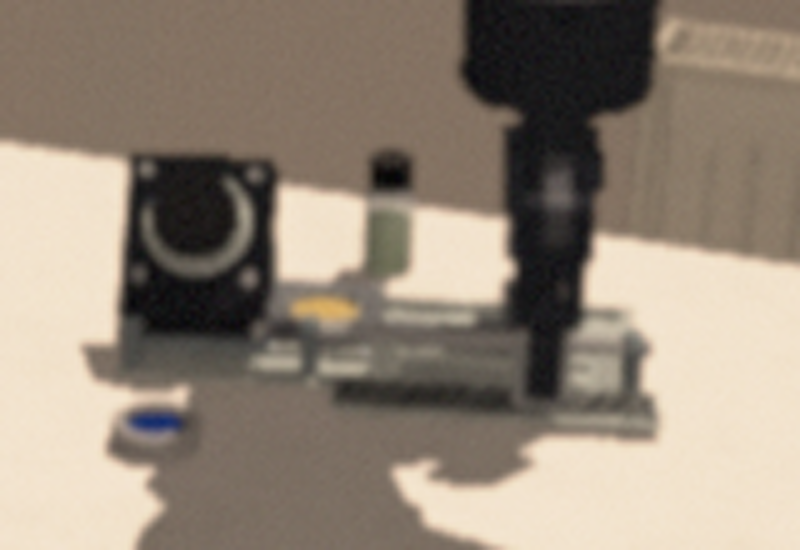

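View pics/scene7.png

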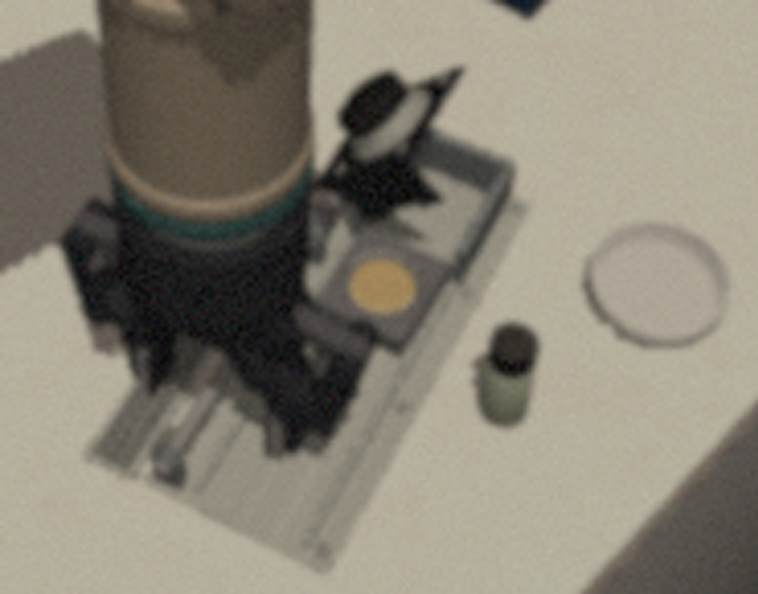

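>>> play_rows:
  commands:
    - {"x":-0.4,"y":0,"z":-0.05,"spin":0}
    - {"x":-0.4,"y":0,"z":0,"spin":0}
    - {"x":-0.4,"y":0,"z":0,"spin":0}
    - {"x":-0.4,"y":0,"z":0,"spin":0}
    - {"x":-0.4,"y":0,"z":0,"spin":0}
    - {"x":-0.4,"y":0,"z":0,"spin":0}
    - {"x":-0.4,"y":0,"z":0,"spin":0}
    - {"x":-0.4,"y":0,"z":0,"spin":0}
    - {"x":-0.4,"y":0,"z":0,"spin":0}
    - {"x":0,"y":0,"z":0,"spin":0}

```text
time_s: 7.27
position: [521.1, -123.9, 14.2]
orientation: [-0.005, -0.142, 0.99, 0.0]
force: [-5.9, -1.3, 11.3]
finger_gap: 57.9
```

```bash
python3 snap.py 8 scene side
```

```text
time_s 7.267
position [ 521.068 -123.89    14.215]
orientation [-0.005 -0.142  0.99   0.   ]
force [-5.889 -1.258 11.255]
finger_gap 57.86
```

View pics/side8.png

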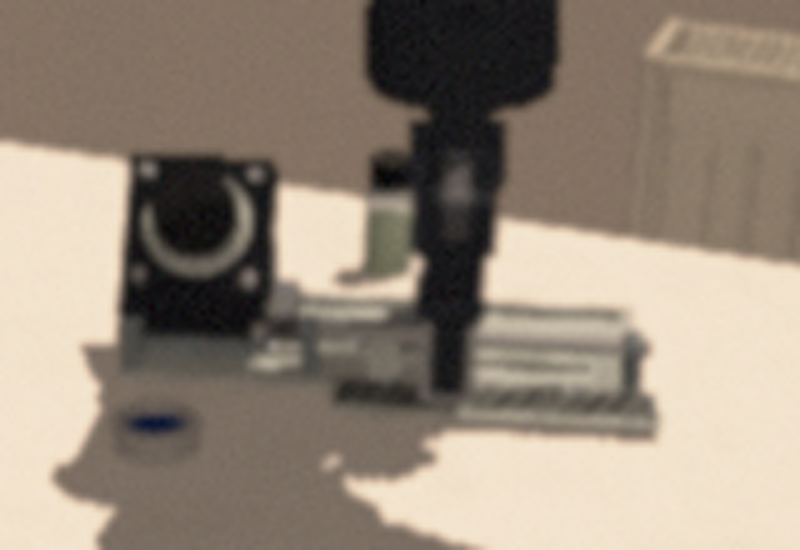

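View pics/scene8.png

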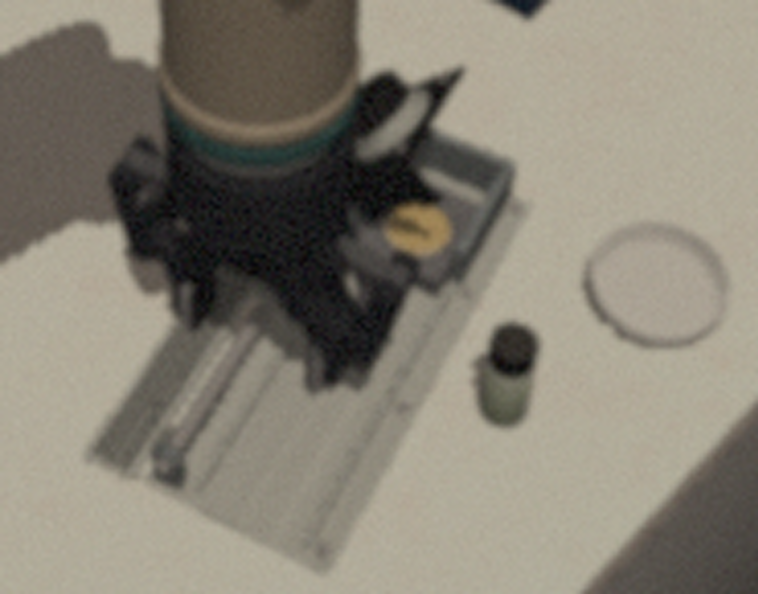

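The carrier is most of the way in (dish at scene (418,228)), with about 16 mm to go and the lid still up. The last stretch goes slower.

>>> play_rows:
  commands:
    - {"x":-0.4,"y":0,"z":0,"spin":0}
    - {"x":-0.3,"y":0,"z":0,"spin":0}
    - {"x":-0.3,"y":0,"z":0,"spin":0}
    - {"x":-0.2,"y":0,"z":0,"spin":0}
    - {"x":0,"y":0,"z":0,"spin":0}

```text
time_s: 7.78
position: [532.1, -120.7, 14.2]
orientation: [-0.005, -0.142, 0.99, 0.0]
force: [-7.4, -0.6, 11.4]
finger_gap: 57.7
```

>>> play_rows:
  commands:
    - {"x":-0.2,"y":0,"z":0,"spin":0}
    - {"x":-0.1,"y":0,"z":0,"spin":0}
    - {"x":0,"y":0,"z":0,"spin":0}

```text
time_s: 8.03
position: [534.6, -120.0, 14.2]
orientation: [-0.006, -0.142, 0.99, 0.0]
force: [-7.7, -1.4, 11.2]
finger_gap: 57.5
```

>>> play_rows:
  commands:
    - {"x":-0.15,"y":0,"z":0,"spin":0}
    - {"x":-0.1,"y":0,"z":0,"spin":0}
    - {"x":0,"y":0,"z":0,"spin":0}

```text
time_s: 8.28
position: [534.7, -120.0, 14.0]
orientation: [-0.008, -0.141, 0.99, -0.0]
force: [-11.9, -3.0, 14.8]
finger_gap: 57.5
```

```bash
python3 snap.py 9 scene side wrist
```

```text
time_s 8.283
position [ 534.738 -119.991   14.044]
orientation [-0.008 -0.141  0.99  -0.   ]
force [-11.859  -2.973  14.781]
finger_gap 57.533
```

View pics/scene9.png

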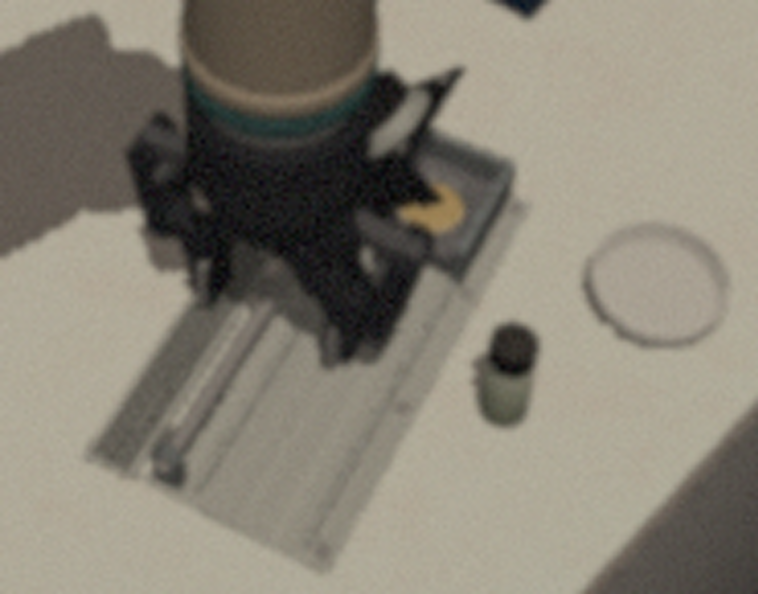

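View pics/side9.png

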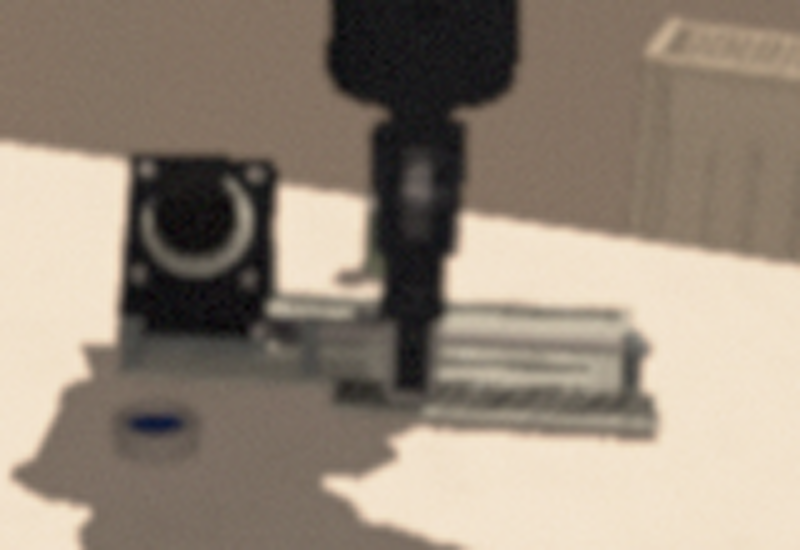

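View pics/wrist9.png

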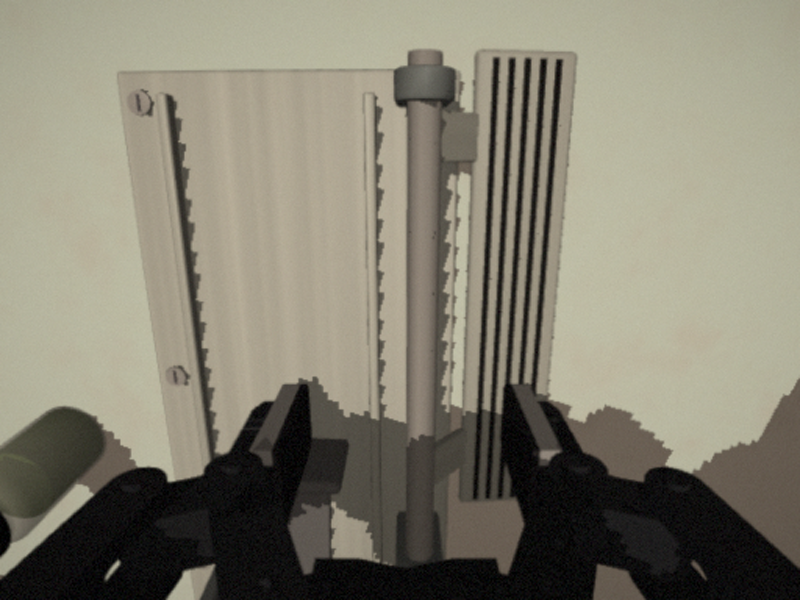

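Motion has stopped while force climbs (11.9 N), so the block seems to be on the back wall. One more firm nudge, and then I'll measure the block.

>>> play_rows:
  commands:
    - {"x":-0.1,"y":0,"z":0,"spin":0}
    - {"x":-0.1,"y":0,"z":0,"spin":0}
    - {"x":0,"y":0,"z":0,"spin":0}
    - {"x":0,"y":0,"z":0,"spin":0}

```text
time_s: 8.77
position: [535.6, -119.8, 14.0]
orientation: [-0.009, -0.141, 0.99, -0.0]
force: [-14.0, -2.4, 17.5]
finger_gap: 57.5
```

```bash
python3 snap.py 10 scene; python3 - <<'E'
import cv2
from fit2 import *
a=cv2.imread  and load("scene10")["color"][205:255,290:335]
cv2.imwrite("pics/s10z.png",cv2.resize(a,None,fx=14,fy=11,interpolation=cv2.INTER_CUBIC))
for n,p in(("w",[602.587,-135.145,.285]),("s",[603.03,-139.87,.294])):
    p=np.array(p);c=load("scene10");X=depthpts(c).reshape(-1,3);C=np.c_[inv(p,X),X[:,2]]
    for lo in range(-28,10,6):
        m=(C[:,1]>lo)&(C[:,1]<lo+6)&(C[:,0]>-30)&(C[:,0]<70)&(C[:,2]<36)
        r=C[m];r=r[np.argsort(r[:,0])]; print(n,lo,[(int(round(q[0])),int(round(q[2]))) for q in r])
E
```

```text
time_s 8.767
position [ 535.551 -119.769   14.045]
orientation [-0.009 -0.141  0.99  -0.   ]
force [-13.972  -2.367  17.536]
finger_gap 57.503
w -28 [(-29, 3), (-28, 2), (-27, 3), (-27, 4), (-25, 3), (-25, 3), (-24, 4), (-24, 2), (-23, 4), (-22, 3), (-21, 4), (-20, 4), (-20, 1), (-20, 1), (-18, 3), (-17, 3), (-16, 5), (-16, 2), (-16, 2), (-14, 2), (-13, 3), (-12, 2), (-12, 3), (-11, 3), (-11, 4), (-10, 5), (-10, 2), (-8, 2), (-7, 3), (-7, 2), (-7, 5), (-6, 3), (-5, 1), (-5, 3), (-4, 2), (-4, 3), (-2, 4), (-1, 2), (0, 3), (1, 5), (1, 3), (2, 1), (2, 4), (3, 3), (3, 12), (4, 5), (4, 13), (4, 8), (4, 16), (4, 3), (4, 9), (5, 13), (5, 16), (5, 10), (5, 4), (6, 16), (6, 12), (6, 6), (6, 2), (6, 17), (7, 17), (9, 16), (12, 14), (12, 17), (14, 15), (14, 16), (16, 15), (17, 15), (17, 17), (18, 15), (20, 16), (21, 15), (21, 16), (22, 17), (24, 15), (26, 17), (26, 15), (28, 17), (30, 13), (31, 16), (33, 15), (33, 17), (35, 17), (37, 15), (37, 16), (39, 15), (40, 16), (42, 14), (42, 15), (42, 16), (43, 17), (44, 17), (45, 16), (48, 16), (48, 14), (51, 15), (52, 15), (53, 16), (53, 28), (53, 24)
[... 9743 characters left out ...]
56, 28), (56, 21), (57, 26), (57, 17), (57, 28), (57, 32), (57, 23), (57, 24), (57, 30), (59, 19), (59, 30), (60, 30), (60, 32), (61, 30)]
s 8 [(-10, 4), (-8, 6), (0, 35), (2, 33), (11, 17), (11, 15), (11, 17), (11, 17), (13, 17), (14, 17), (14, 17), (15, 17), (16, 14), (17, 17), (17, 16), (19, 15), (19, 11), (22, 11), (23, 11), (23, 11), (26, 11), (43, 17), (44, 17), (45, 12), (46, 15), (46, 18), (47, 17), (47, 15), (49, 16), (49, 17), (50, 17), (51, 16), (52, 17), (52, 15), (53, 18), (54, 16), (55, 16), (55, 33), (55, 20), (56, 27), (56, 22), (57, 16), (57, 29), (57, 27), (57, 15), (57, 29), (57, 31), (57, 19), (57, 16), (57, 22), (58, 23), (58, 32), (59, 30), (59, 16), (60, 31), (62, 30)]
```

View pics/s10z.png

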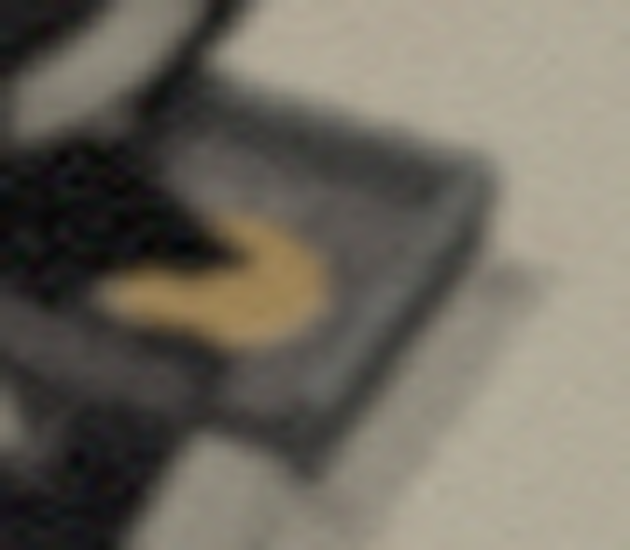

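The block spans chamber x ≈ 4.5 to 56, flush with the back wall. I'll back the pusher off the plate with the bar still held, and check.

>>> play_rows:
  commands:
    - {"x":0.4,"y":0,"z":0,"spin":0}
    - {"x":0.4,"y":0,"z":0,"spin":0}
    - {"x":0.4,"y":0,"z":0,"spin":0}
    - {"x":0.4,"y":0,"z":0,"spin":0}
    - {"x":0.4,"y":0,"z":0,"spin":0}
    - {"x":0,"y":0,"z":0,"spin":0}

```text
time_s: 9.32
position: [525.0, -123.4, 14.5]
orientation: [0.0, -0.142, 0.99, 0.0]
force: [1.4, 0.4, 6.3]
finger_gap: 57.9
```

```bash
python3 snap.py 11 scene side wrist
```

```text
time_s 9.317
position [ 525.027 -123.401   14.486]
orientation [ 0.    -0.142  0.99   0.   ]
force [1.351 0.432 6.306]
finger_gap 57.933
```

View pics/wrist11.png

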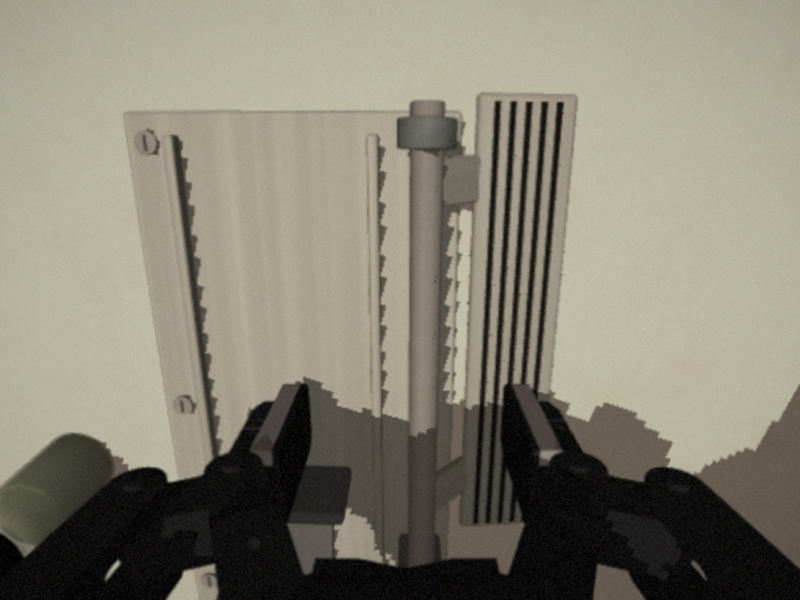

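View pics/scene11.png

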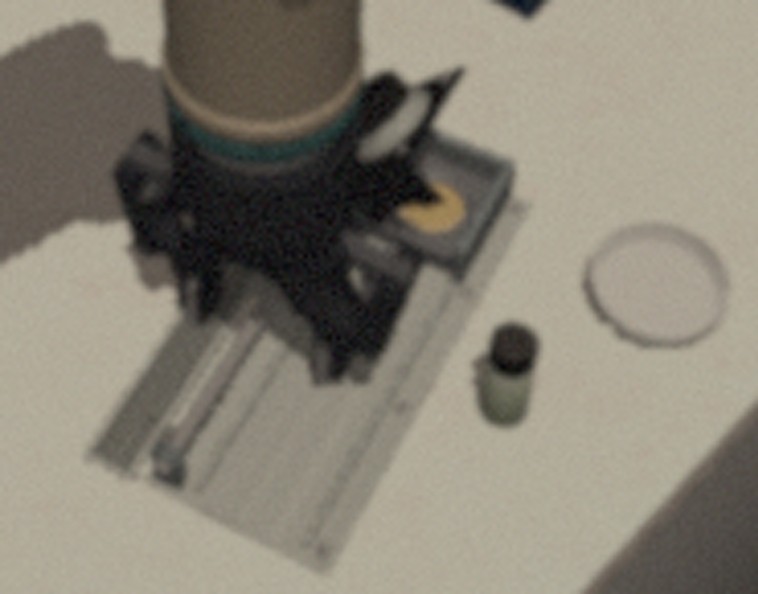

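The block stayed home and the pusher is clear. Next I'll raise the hand gently to let the bar up.

>>> play_rows:
  commands:
    - {"x":0,"y":0,"z":-0.4,"spin":0}
    - {"x":0,"y":0,"z":-0.4,"spin":0}
    - {"x":0,"y":0,"z":-0.5,"spin":0}
    - {"x":0,"y":0,"z":-0.5,"spin":0}
    - {"x":0,"y":0,"z":-0.5,"spin":0}
    - {"x":0,"y":0,"z":-0.6,"spin":0}
    - {"x":0,"y":0,"z":-1.0,"spin":0}
    - {"x":0,"y":0,"z":-1.5,"spin":0}
    - {"x":0,"y":0,"z":-2.5,"spin":0}
    - {"x":0,"y":0,"z":-3,"spin":0}

```text
time_s: 10.3
position: [523.7, -122.9, 123.4]
orientation: [-0.002, -0.142, 0.99, 0.001]
force: [0.2, -0.3, 0.0]
finger_gap: 57.4
```

>>> play_rows:
  commands:
    - {"x":2,"y":2,"z":-3,"spin":0}
    - {"x":2,"y":3,"z":-1,"spin":0}
    - {"x":2,"y":3,"z":0,"spin":0}
    - {"x":2,"y":3,"z":0,"spin":0}
    - {"x":2,"y":3,"z":0,"spin":0}
    - {"x":0,"y":3,"z":0,"spin":0}
    - {"x":0,"y":3,"z":0,"spin":0}
    - {"x":0,"y":3,"z":0,"spin":0}
    - {"x":0,"y":0,"z":0,"spin":0}
    - {"x":0,"y":0,"z":0,"spin":0}

```text
time_s: 11.13
position: [364.2, 71.0, 163.9]
orientation: [-0.0, -0.144, 0.99, 0.0]
force: [0.1, -1.2, -0.5]
finger_gap: 57.8
```

```bash
python3 snap.py 12 scene side wrist
python3 - <<'E'
from fit2 import *
p=np.array([602.587,-135.145,.285])
c=load("scene12");X=depthpts(c).reshape(-1,3);C=np.c_[inv(p,X),X[:,2]]
m=(abs(C[:,0]+50)<25)&(abs(C[:,1])<18)&(C[:,2]>18)&(C[:,2]<32);print("plate",m.sum(),np.percentile(C[m],[3,50,97],axis=0).round(1))
m=(C[:,0]>3)&(C[:,0]<12)&(abs(C[:,1])<24);print("lid z",np.percentile(C[m][:,2],[5,50,95]))
m=(abs(C[:,0]+94)<60)&(abs(C[:,1]-66)<14)&(C[:,2]>12);print("bar",np.percentile(C[m],[3,50,97],axis=0).round(1))
a,b=load("scene1"),load("scene12")
d=cv2.absdiff(cv2.GaussianBlur(a["color"],(5,5),0),cv2.GaussianBlur(b["color"],(5,5),0)).max(2)
for n,P in dict(vial=(-51.6,-74,40),ring=(38,102,12),dish=(41,-113,8)).items():
    u,v=proj(a,T(p,P))[0].astype(int); print(n,u,v,d[v-10:v+10,u-10:u+10].max())
E
```

```text
time_s 11.133
position [364.226  71.041 163.949]
orientation [-0.    -0.144  0.99   0.   ]
force [ 0.096 -1.174 -0.465]
finger_gap 57.769
plate 67 [[-50.5 -16.7  18.6]
 [-49.   -3.9  25.1]
 [-46.3  12.2  28.9]]
lid z [33.7155659  36.02087816 43.48980258]
bar [[-150.8   55.2   23.6]
 [ -98.4   64.3   33. ]
 [ -38.5   73.5   41.9]]
vial 322 268 20
ring 259 207 140
dish 358 248 20
```

View pics/scene12.png

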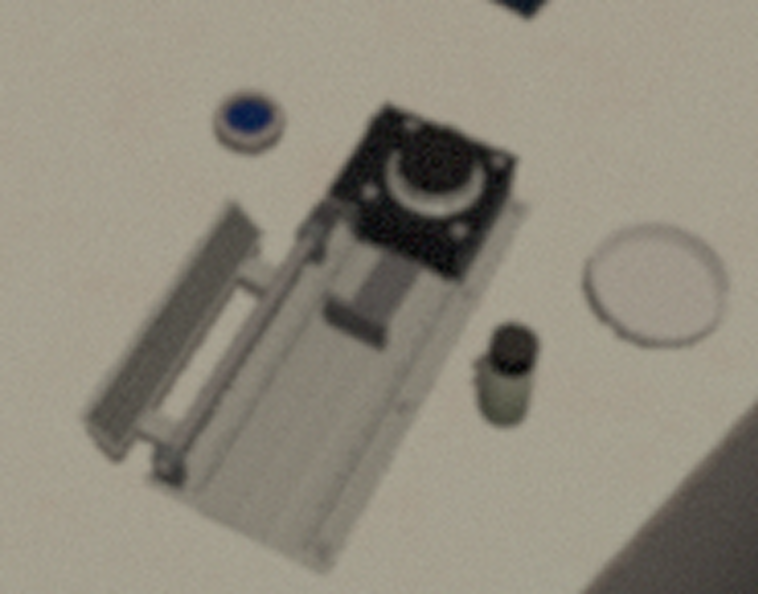

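View pics/side12.png

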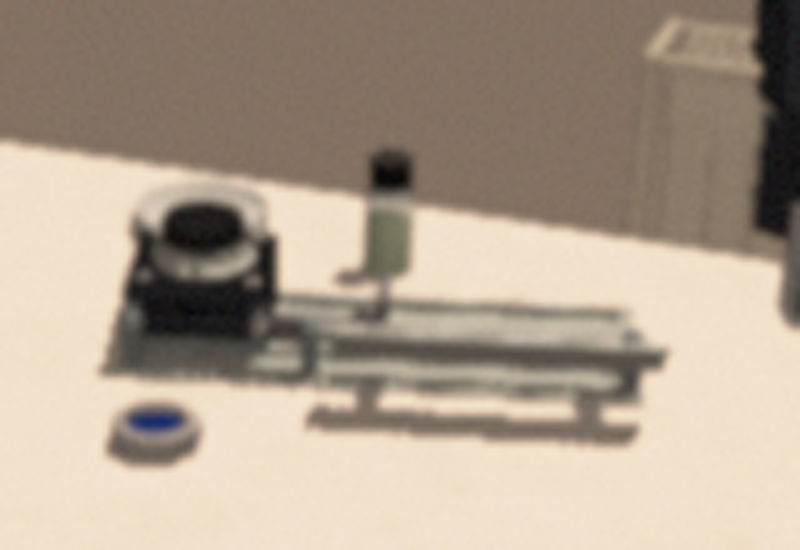

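The lid is shut (top at z 36, bar back at z 33–42). The plate stands at chamber x ≈ -49 with the neck through the notch. The ring at (248,117), vial and dish haven't moved; the ring's large pixel difference is only the hand standing beside it in the earlier picture. Handing in.

```bash
python3 -c "
from bench import hand_in; print(hand_in())"
```

```text
the job is handed in; nothing more can be done
None
```

The carrier is loaded: its block is against the back wall, the lid is shut behind it, and the hand is well clear. I handed in at about 11 s of the 38 s.

**How it went:** I pressed the bar onto its hard stop with the left fingertip, and the lid stood fully open before the carrier moved. The right fingertip then pushed the plate along the tray. I backed it off the plate, let the bar up gently and withdrew the hand.

**Last checks:**
- **Carrier home:** with the lid open, the block measured chamber x about 4.5 to 56, with the back wall at 56. Motion stopped there while the force rose to 14 N. After release the plate face read about -49 to -50 against the expected -48, within the camera error.
- **Lid shut:** its top was at z 36, and the bar was back up with its outer edge at z 42.
- **Other objects:** the vial, dish and filter ring look unmoved in the pictures. The automatic before/after comparison flagged the ring, because the hand stood beside it in the earlier picture. By eye it is at the same pixel.
- **Forces:** the highest reading was 17.5 N, at the fingertips, well under the limits.

**Disagreement:** the scene and wrist cameras differed by about 4 mm sideways on the chamber's position. I used the wrist camera's fit.

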